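# Hold a drawer front against its drawer for screwing

### The arm

A 6-joint arm with a two-finger parallel gripper is mounted at the origin on a cart in front of the work surface, level with it; the furniture and walls round the work are solid. World frame = base frame: x ahead of the robot, y to its left, z up, the work surface at z = 0. Lengths are in m, angles in rad, forces in N, time in s.
With the tool pointing down it reaches from about 0.25 to 0.775 m from the base axis. Payload 4 kg.
Tool frame: the origin (TCP) lies at the centre of the arm's flange, where the gripper is bolted on; the fingertips stand ahead of it and the grasp point (between the pads) lies 180 mm ahead of it (robot.tcp_to_tips is the z of the fingertips in the tool frame, in m); z points along the fingers, y is the direction in which the jaws open and shut (so a half turn about z gives the same grasp; the last joint's range is limited). The gripper opens to 94 mm and grips with 3 to 60 N. Pads are 16 mm wide; open, the fingers measure 119 mm over their backs; the gripper's body (75 mm by 177 mm) begins 78 mm behind the grasp point.
Start: joints at [-1.242, 0.087, 1.371, -0, 1.684, -0.103], TCP at [0.23, -0.5, 0.405] pointing down, gripper open.
Joint ranges: [-3.1, 3.1], [-0.76, 2.03], [0.27, 2.55], [-1.08, 4.22], [0.17, 2.65], [-2.57, 2.57]. Speed limits (rad/s): [2.79, 2.79, 3.14, 3.14, 3.14, 3.14].

### API

Orientations are given as [roll, pitch, yaw] about the fixed x, y, z axes, in that order (R = Rz(yaw) Ry(pitch) Rx(roll)).
In Python, from bench import robot gives the robot as it stands.
- The arm moves only by the tool move_arm, never from a script. Its argument "increments" is a list that holds one entry, the list of rows, each a list of 7 numbers: the opening, from 0 (shut) to 1 (fully open), then the shift along the tool's x, y, z as a fraction of full scale, then the turn, a rotation vector about the tool's x, y, z as a fraction of full scale. In form: [[[jaw, dx, dy, dz, rx, ry, rz], ...]]. A call has 1 to 8 rows; each row is the pose to reach, as a shift and turn from the pose commanded when the call began, along the tool's axes at that moment; what a row does not reach only later rows make up. Full scale, the value 1, is 0.1 m for a shift and pi/2 rad for a turn. A row lasts 1/12 s, in which the tool goes at most 41.7 mm and 7.16 degrees, less where a joint would pass 70% of its speed; a pose out of reach is approached as far as the arm can. A call with a number of a shift or a turn outside -1 to 1 is refused whole. A call with a gripper value outside its range is refused whole. The fingers move at their own pace and stop on an object; the grip force is fixed at half the most. Time passes only in rows, so rows that repeat a pose let the fingers close. It gives the time, the measured TCP pose, the force and the opening at its end, in the units of the state.
- robot.get_obs(): the state, without advancing time (a new reading comes with each control period).
- robot.snapshot(name): name is "scene" or "top"; returns (picture, depth): 400x640x3 uint8, red, green, blue; 400x640 float32, m along the optical axis (not along the pixel's ray), 0 where there is no reading.
- robot.camera_params(name): a dict with "mtx" (3x3 intrinsics, pixels), "R" (3x3) and "t" (3): a world point X has camera coordinates R X + t. Camera axes: x right, y down, z forward; pixel columns grow to the right and rows downward; lengths in m; the calibration is good to about 2 mm. A picture is of the moment at which its call begins. camera_params takes no time and is no camera call.
- robot.close_job(): hands the job in, once; it reports no verdict.
The state is a dict: "time": time; "joint_positions": joint angles; "qvel": joint speeds; "joint_torque": joint torques, N m; "tool_pos": TCP position; "ee_rot": TCP orientation; "wrist_force": force on the tool from outside, world axes, zero at the start; "wrist_torque": the same for the moment, N m; "width": finger opening in m.
Only numpy, scipy, OpenCV 4.12 (cv2) and the standard library are available. Lean on these libraries where they do the work, as an engineer would, in place of code of your own. Each camera call takes 0.05 s, during which the arm holds its last target.

### The job

The small tea cabinet is getting its drawer front back: take the loose wooden drawer front by its upright pull, lift it, and set its plain back squarely against the front of the drawer box that sticks out of the cabinet, so that the front is upright, centred across the cabinet and its top edge is level with the tops of the cabinet's sides. Press it home gently with a steady 8 N or so (5 to 12 N; the sprung drawer then stands about half-way in and must never be pushed right in), and finish while still gripping and pressing it, as a third hand for the person who will drive the screws. Leave the screwdriver, the mug and the garlic where they are.

Things in the scene. Friction and masses are not known exactly. Their poses are not given: they have to be found in the camera images.
- drawer_front: loose drawer front, 0.15 to 0.29 kg: pale wooden board 180 (y) x 18 (x) x 68 mm high, with a dark upright fin as pull, 20 mm wide (y), standing 36 mm out, as high as the board. Starts upright on the worktop, fin toward the robot. Origin: middle of the lower edge of the plain back; +x points out of the back, the board fills x -18 to 0 mm, the fin x -54 to -18 mm; z up
- pull_grip (a point): point inside the fin, where to grip it from above across its 20 mm width: 38 mm before the back of the board (x = -38), y = 0, 44 mm above the lower edge, 24 mm below the top of the fin
- tea_cabinet: small wooden cabinet, fixed, its top left off: two sides and a back, 180 mm wide (y), 140 deep, 80 high, a pale drawer box inside. Origin: at worktop height, middle of the front edges of its sides; +x points into the cabinet: the front is pushed along +x. The front belongs with its lower edge 12 mm above the worktop, its y = 0 on the cabinet's
- drawer_face (a point): point in the plane of the drawer box's front face, middle of its width, 12 mm above the worktop: where the drawer front's origin belongs. Moves with the drawer; axes as the cabinet's. The face is 150 mm wide, from 10 to 60 mm above this point; unpushed it stands 22 mm out before the front edges of the cabinet's sides
- drawer_box (a joint): how far the drawer box is pushed into the cabinet (m): 0 free, 0.020 right in at its stop. Springs push back with 0.8 N per mm (8 N at 0.010).
- screwdriver: black-handled screwdriver, 170 mm long, lying on the worktop; leave it
- mug: small white mug, 63x86x51 mm, origin under its centre; leave it
- garlic: garlic bulb, 48x50x51 mm, origin under its centre; leave it

How it is judged:
On the way:
1. the drawer front is lifted off the worktop in the gripper (height (world z) of drawer_front above 0.005 m and contact force between drawer_front and the fingers above 2 N), for 0.2 s.
At the end, for the whole second after the job is handed in: For the last second the gripper holds the front (over 2 N), still; back on the drawer face within 5 mm, square and upright within 0.07 rad, centred within 7 mm, lower edge 12 mm above the worktop within 6 mm, pressed with 4.5 to 12.8 N, drawer 5.8 to 15.5 mm in (value of joint drawer_box between 0.0058 and 0.0155 m and contact force between drawer_front and tea_cabinet between 4.5 and 12.8 N and contact force between drawer_front and the fingers above 2 N and x of drawer_front in the frame of drawer_face between -0.005 and 0.005 m and y of drawer_front in the frame of drawer_face between -0.007 and 0.007 m and z of drawer_front in the frame of drawer_face between -0.006 and 0.006 m and angle between the x axis of drawer_front and the x axis of tea_cabinet, either way round below 0.07 rad and angle between drawer_front's own z axis and vertical below 0.07 rad and linear speed of drawer_front below 0.01 m/s); the arm keeps its last pose, push and grip.
It fails at once if the drawer is pushed right in (beyond 19 mm) (value of joint drawer_box above 0.019 m).
It fails at once if the screwdriver, mug or garlic is moved by more than 30 mm (distance of any of screwdriver, mug, garlic from where it was at the start of the episode above 0.03 m).
It also fails if it takes over 42 s, if anything falls off the work surface, if the arm or the gripper's body presses on something with over 40 N, if the wrist force passes 120 N, or if a joint passes its speed limit or range.

## Working session

There is one attempt and no reset: what is moved stays moved. The work goes in short steps, Python scripts to look and compute and a tool call to move; the robot and the scene stay as the last step left them, time stands still between calls to the robot, and variables do not carry over. Pictures are saved under pics/ and viewed, and the job is handed in when it is done.

Besides the shell and the picture viewer there is one more tool, called after "Emit:" as name(argument=value, ...), one argument or row to a line, values as JSON. move_arm: Moves the arm, as the interface text tells. Its arguments: {"type":"object","properties":{"increments":{"type":"array","items":{"type":"array","items":{"type":"array","items":{"type":"number","minimum":-1,"maximum":1}}}}},"required":["increments"]}

```bash
mkdir -p pics; ls
python3 - <<'E'
from bench import robot
import cv2,numpy as np
print(robot.get_obs(), robot.tcp_to_tips)
for n in("scene","top"):
    p,d=robot.snapshot(n); cv2.imwrite(f"pics/{n}0.png",p[:,:,::-1]); np.savez(f"{n}0.npz",p=p,d=d)
    print(n,robot.camera_params(n))
E
```

```text
pics
{'time': 0.0, 'joint_positions': array([-1.24211666e+00,  8.79509172e-02,  1.37225314e+00, -1.79715963e-05,
        1.68361313e+00, -1.03091901e-01]), 'qvel': array([-0.00117984,  0.00019943, -0.00184315,  0.00036018, -0.00078109,
       -0.00011116]), 'joint_torque': array([-1.46758972e-03, -3.40186286e+01, -3.02426112e+01,  7.17067136e-02,
        3.30281421e-02, -1.69316968e-04]), 'tool_pos': array([ 0.23012374, -0.49941431,  0.4035065 ]), 'ee_rot': array([-3.13937808e+00, -2.11159132e-04,  4.31769330e-01]), 'wrist_force': array([0.50605726, 0.00938637, 0.33324411]), 'wrist_torque': array([-0.01005596,  0.00349992,  0.05855724]), 'width': 0.09410559396322853} 0.1992
scene {'mtx': array([[392.79855211,   0.        , 311.52258589],
       [  0.        , 392.79855211, 198.68552724],
       [  0.        ,   0.        ,   1.        ]]), 'R': array([[-0.88375127, -0.46751327,  0.02037241],
       [-0.27448976,  0.48263225, -0.83169795],
       [ 0.37899745, -0.74060613, -0.55485448]]), 't': array([0.38731417, 0.2530446 , 0.70148219])}
top {'mtx': array([[499.85068643,   0.        , 323.61645018],
       [  0.        , 499.85068643, 199.73085829],
       [  0.        ,   0.        ,   1.        ]]), 'R': array([[ 0.01652595, -0.99971292, -0.01734841],
       [-0.98952686, -0.01386421, -0.14368154],
       [ 0.14339977,  0.01954119, -0.9894719 ]]), 't': array([-0.12001761,  0.50193822,  0.97967592])}
```

View pics/scene0.png

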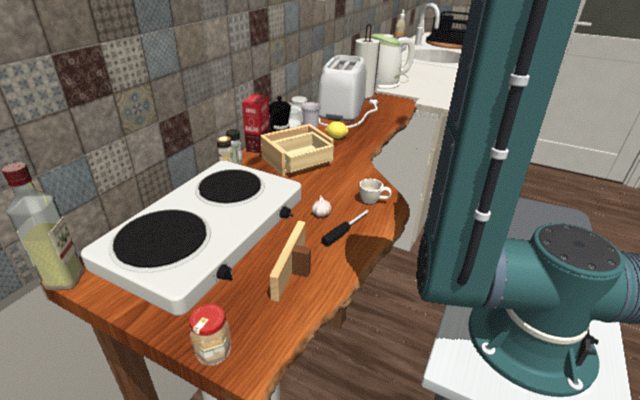

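View pics/top0.png

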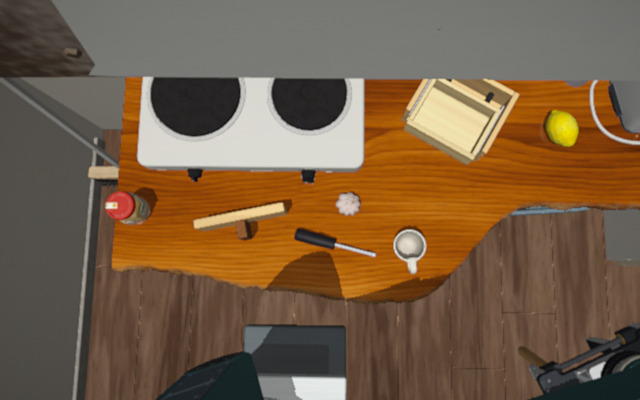

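The scene view shows the board at about (288,262) with its fin toward the robot, the screwdriver at (345,228), the garlic at (321,207), the mug at (372,190) and the cabinet at (297,148). In the top view the board is at (240,216) with the fin at (242,230). The cabinet is at (462,115), turned about 30°. There is a grey overhead structure in the rows above 75.

```bash
cat > h.py <<'E'
import numpy as np,cv2
from bench import robot
def cloud(n,d):
    c=robot.camera_params(n);K,R,t=c["mtx"],c["R"],c["t"]
    v,u=np.mgrid[0:400,0:640]
    P=np.stack([(u-K[0,2])/K[0,0]*d,(v-K[1,2])/K[1,1]*d,d],-1)
    W=(P-t)@R   # R^T (P-t)
    W[d==0]=np.nan
    return W
def ray(n,uv,z):
    c=robot.camera_params(n);K,R,t=c["mtx"],c["R"],c["t"]
    uv=np.atleast_2d(uv);D=np.c_[(uv-K[:2,2])/K[[0,1],[0,1]],np.ones(len(uv))]@R
    C=-R.T@t
    return C+D*((z-C[2])/D[:,2])[:,None]
E
python3 - <<'E'
from h import *
a=np.load("top0.npz");W=cloud("top",a["d"]);p=a["p"]
for nm,(u0,v0,u1,v1) in dict(board=(180,190,300,250),cab=(390,75,530,175),sd=(290,220,380,265),mug=(385,222,435,280),gar=(330,185,365,222),hob=(130,75,370,185)).items():
    w=W[v0:v1,u0:u1].reshape(-1,3); 
    h=w[w[:,2]>0.008]; print(nm,np.nanmin(h,0).round(3),np.nanmax(h,0).round(3),np.percentile(h[:,2],[5,25,50,75,90,95,99]).round(3))
w=W[40:74,400:520].reshape(-1,3);print("overhead",np.nanmin(w,0),np.nanmax(w,0))
for nm,(u0,v0,u1,v1) in dict(b=(180,190,300,250),c=(390,65,530,175)).items():
    cv2.imwrite(f"pics/{nm}_top.png",cv2.resize(p[v0:v1,u0:u1,::-1],None,fx=5.5,fy=5.5,interpolation=cv2.INTER_CUBIC))
cv2.imwrite("pics/c_scene.png",cv2.resize(np.load("scene0.npz")["p"][115:180,250:345,::-1],None,fx=8,fy=8,interpolation=cv2.INTER_CUBIC))
E
```

```text
board [ 0.422 -0.064  0.008] [0.493 0.144 0.073] [0.018 0.053 0.067 0.068 0.069 0.07  0.071]
cab [ 0.412 -0.496  0.011] [ 0.77  -0.147  0.909] [0.024 0.029 0.047 0.073 0.082 0.905 0.907]
sd [ 0.394 -0.219  0.009] [ 0.448 -0.053  0.031] [0.014 0.018 0.022 0.025 0.026 0.027 0.028]
mug [ 0.359 -0.314  0.008] [ 0.443 -0.252  0.055] [0.009 0.013 0.025 0.048 0.051 0.052 0.054]
gar [ 0.476 -0.187  0.017] [ 0.522 -0.138  0.049] [0.023 0.029 0.034 0.038 0.042 0.044 0.048]
hob [ 0.412 -0.191  0.014] [0.755 0.27  0.908] [0.053 0.058 0.061 0.069 0.071 0.072 0.905]
overhead [ 0.41177239 -0.18202632  0.9067457 ] [ 0.41376168 -0.14726604  0.92935634]
```

View pics/c_top.png

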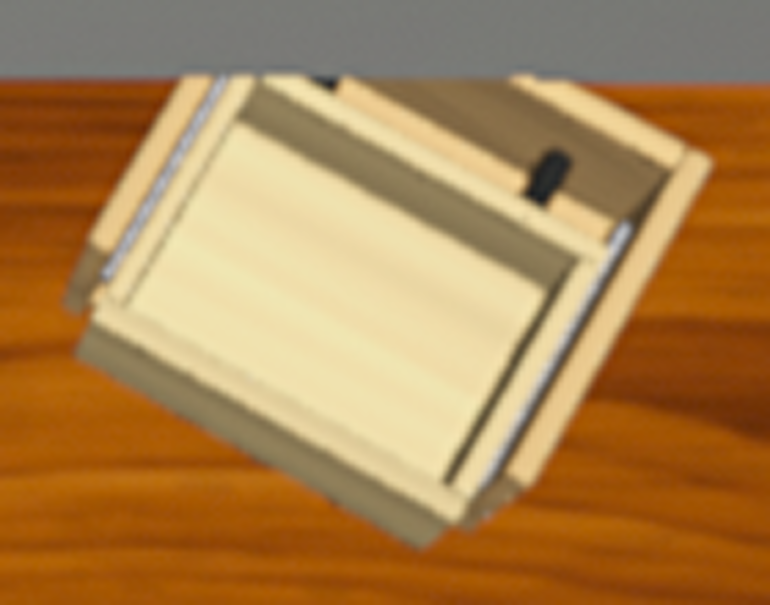

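View pics/b_top.png

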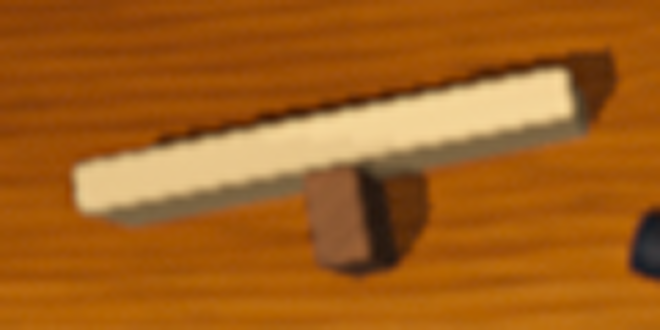

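View pics/c_scene.png

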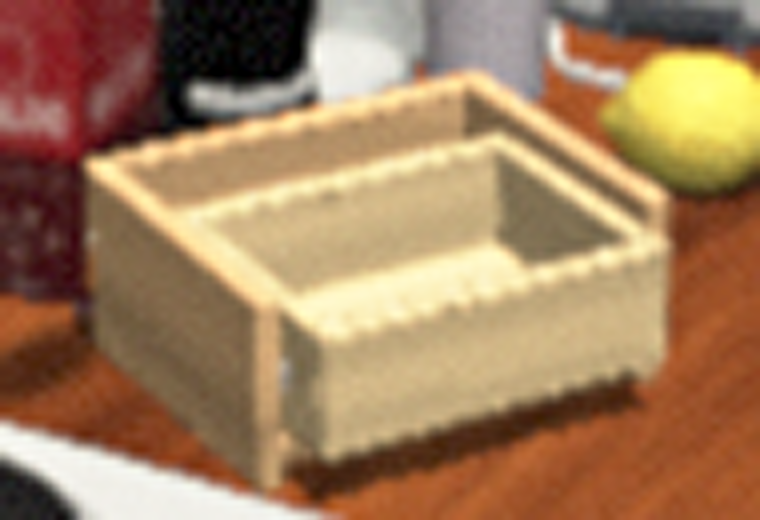

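Run:
```python
from h import *
def full(pts,s,o): return (np.array(pts)+.5)/s-.5+np.array(o)
T=lambda pts,z: ray("top",full(pts,5.5,(390,65)),z)
# cabinet, top view
bf=T([(93,318),(450,522)],0.072); print("box front top edge",bf.round(4))
d=bf[1]-bf[0]; print("len",np.linalg.norm(d),"yaw of +x",np.arctan2(d[1],d[0])+np.pi/2)
sl=T([(92,236),(186,78)],.08); sr=T([(528,488),(712,160)],.08)
print("left outer",sl.round(4),"right outer",sr.round(4),"width",np.linalg.norm(sl[0]-sr[0]))
for s in(sl,sr): e=s[1]-s[0];print("yaw side",np.arctan2(e[1],e[0]))
S=lambda pts,z: ray("scene",full(pts,8,(250,115)),z)
bs=S([(322,340),(660,240)],.072); print("scene box edge",bs.round(4),np.linalg.norm(bs[1]-bs[0]))
bb=S([(328,455),(655,372)],.022); print("scene box lower edge",bb.round(4),np.linalg.norm(bb[1]-bb[0]))
e=bs[1]-bs[0]; print("yaw",np.arctan2(e[1],e[0])+np.pi/2)
# plane from depth scene
a=np.load("scene0.npz");W=cloud("scene",a["d"])
m=np.zeros((400,640),np.uint8);cv2.fillPoly(m,[full([(345,350),(640,262),(640,360),(345,435)],8,(250,115)).round().astype(np.int32)],1)
P=W[m>0];P=P[~np.isnan(P[:,0])];c=np.median(P,0);
A=np.c_[P[:,1],np.ones(len(P))];
r=np.linalg.lstsq(A,P[:,0],rcond=None)[0]; res=P[:,0]-A@r
k=abs(res)<.01; r=np.linalg.lstsq(A[k],P[k,0],rcond=None)[0]
print("depth face x=%.4f*y+%.4f"%tuple(r),"n",k.sum(),"std",res[k].std(),"yaw",np.arctan(-r[0]),"x at y=-.36",r[0]*-.36+r[1])
print("top line x at -.36",np.interp(-.36,bf[::-1,1],bf[::-1,0]),"scene",np.interp(-.36,bs[::-1,1],bs[::-1,0]))
# board
a=np.load("top0.npz");W=cloud("top",a["d"]);p=a["p"]
hsv=cv2.cvtColor(p,cv2.COLOR_RGB2HSV)
m=((hsv[...,2]>170)&(hsv[...,1]<140)).astype(np.uint8); z=np.zeros_like(m);z[190:250,180:300]=m[190:250,180:300]
cs,_=cv2.findContours(z,cv2.RETR_EXTERNAL,cv2.CHAIN_APPROX_NONE);c=max(cs,key=cv2.contourArea)
w=ray("top",c[:,0].astype(float),.068)[:,:2]
r=cv2.minAreaRect((w*1000).astype(np.float32));print("board",r,cv2.boxPoints(r).round(1).tolist())
f=((hsv[...,2]<140)&(hsv[...,2]>70)&(hsv[...,1]<170)).astype(np.uint8)
b5=ray("top",full([(305,172),(360,172),(318,262),(372,262),(75,165),(568,68)],5.5,(180,190)),.068)
print("fin corners/ board back",b5.round(4))
sb=np.load("scene0.npz")["p"][215:305,260:320,::-1]; cv2.imwrite("pics/b_scene.png",cv2.resize(sb,None,fx=6,fy=6,interpolation=cv2.INTER_CUBIC))
```

```text
box front top edge [[ 0.6565 -0.2758  0.072 ]
 [ 0.5825 -0.4027  0.072 ]]
len 0.14691578360710777 yaw of +x -0.5283903289542229
left outer [[ 0.6847 -0.2745  0.08  ]
 [ 0.7448 -0.3091  0.08  ]] right outer [[ 0.5933 -0.4284  0.08  ]
 [ 0.7156 -0.4981  0.08  ]] width 0.17895577508987523
yaw side -0.5218049808056899
yaw side -0.5182729844773022
scene box edge [[ 0.6535 -0.2725  0.072 ]
 [ 0.5845 -0.4057  0.072 ]] 0.1500436514483995
scene box lower edge [[ 0.655  -0.2782  0.022 ]
 [ 0.5791 -0.3955  0.022 ]] 0.1397343846517084
yaw -0.4781282148457642
depth face x=0.5659*y+0.8103 n 492 std 0.0018583719802524803 yaw -0.5149396446037173 x at y=-.36 0.6066234303771909
top line x at -.36 0.6074241699588723 scene 0.6081784019964186
board ((465.8332214355469, 53.71331787109375), (18.423324584960938, 178.64303588867188), 11.96728515625) [[438.29998779296875, 139.1999969482422], [475.29998779296875, -35.599998474121094], [493.3999938964844, -31.799999237060547], [456.29998779296875, 143.0]]
fin corners/ board back [[ 0.4547  0.0598  0.068 ]
 [ 0.455   0.0401  0.068 ]
 [ 0.4228  0.0538  0.068 ]
 [ 0.4231  0.0346  0.068 ]
 [ 0.456   0.1422  0.068 ]
 [ 0.4934 -0.0329  0.068 ]]
```

View pics/b_scene.png

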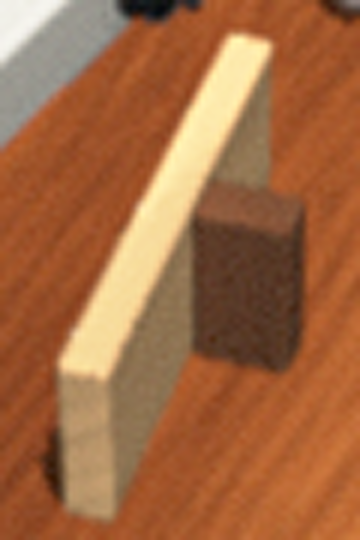

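Measured values:
- Board back: mid (0.475, 0.0556), yaw 0.209, so the fin grip is at about (0.4377, 0.0475).
- Cabinet: yaw about -0.52, with the drawer face mid at (0.6195, -0.3395). The top rays, scene rays and depth agree within 2 mm.

Next I go over to the fin.

Emit:
move_arm(
  increments=[
    [[1, 0.2, -0.2, 0, 0, 0, 0], [1, 0.5, -0.5, 0, 0, 0, 0], [1, 0.8, -0.8, 0, 0, 0, 0], [1, 1, -1, 0, 0, 0, 0]],
  ],
)

```text
time: 0.43
tool_pos: [0.2795, -0.3645, 0.404]
ee_rot: [-3.14, -0.001, 0.432]
wrist_force: [0.6, 0.2, 0.0]
width: 0.0942
```

Emit:
move_arm(
  increments=[
    [[1, 0.3, -0.3, 0, 0, 0, 0], [1, 0.6, -0.6, 0, 0, 0, 0], [1, 0.9, -0.9, 0, 0, 0, 0], [1, 1, -1, 0, 0, 0, 0]],
  ],
)

```text
time: 0.77
tool_pos: [0.3286, -0.2305, 0.4045]
ee_rot: [-3.14, -0.002, 0.435]
wrist_force: [0.2, -0.9, 0.5]
width: 0.0939
```

Emit:
move_arm(
  increments=[
    [[1, 0.3, -0.3, 0, 0, 0, 0], [1, 0.6, -0.6, 0, 0, 0, 0], [1, 0.9, -0.9, 0, 0, 0, 0], [1, 1, -1, 0, 0, 0, 0]],
  ],
)

```text
time: 1.1
tool_pos: [0.3775, -0.0978, 0.4044]
ee_rot: [-3.14, -0.001, 0.436]
wrist_force: [0.5, -0.4, -0.5]
width: 0.0939
```

Emit:
move_arm(
  increments=[
    [[1, 0.3, -0.3, 0.1, 0, 0, 0.04], [1, 0.6, -0.6, 0.3, 0, 0, 0.08], [1, 0.9, -0.9, 0.5, 0, 0, 0.12], [1, 1, -1, 0.6, 0, 0, 0.142], [1, 1, -1, 0.6, 0, 0, 0.142], [1, 1, -1, 0.6, 0, 0, 0.142]],
  ],
)

```text
time: 1.6
tool_pos: [0.4258, 0.0321, 0.3431]
ee_rot: [-3.141, 0.004, 0.212]
wrist_force: [-0.5, 0.1, -0.2]
width: 0.0939
```

Emit:
move_arm(
  increments=[
    [[1, 0.148, -0.126, 0.1, 0, 0, 0], [1, 0.148, -0.126, 0.3, 0, 0, 0], [1, 0.148, -0.126, 0.5, 0, 0, 0], [1, 0.148, -0.126, 0.6, 0, 0, 0], [1, 0.148, -0.126, 0.6, 0, 0, 0]],
  ],
)

```text
time: 2.02
tool_pos: [0.4371, 0.0454, 0.2828]
ee_rot: [-3.141, 0.004, 0.207]
wrist_force: [0.1, -0.7, -0.4]
width: 0.094
```

Run:
```python
from h import *
p,d=robot.snapshot("top"); cv2.imwrite("pics/t1.png",cv2.resize(p[150:290,150:350,::-1],None,fx=4,fy=4,interpolation=cv2.INTER_CUBIC))
p,d=robot.snapshot("scene"); cv2.imwrite("pics/s1.png",cv2.resize(p[150:310,200:400,::-1],None,fx=3.7,fy=3.7,interpolation=cv2.INTER_CUBIC))
print(robot.get_obs())
```

```text
{'time': 2.1167, 'joint_positions': array([-2.48293400e-02, -1.04107656e-01,  1.80006334e+00, -3.34896311e-04,
        1.44483438e+00,  1.33858486e+00]), 'qvel': array([ 0.00701668, -0.01115958, -0.02574648,  0.00042342, -0.00123267,
        0.00340622]), 'joint_torque': array([ 5.47516742e-03, -2.36886889e+01, -2.79919893e+01,  2.83721503e-02,
       -3.65486706e-02, -4.76096247e-03]), 'tool_pos': array([0.4380507 , 0.04568838, 0.28543027]), 'ee_rot': array([ 3.14108460e+00, -7.04568418e-04,  2.07424247e-01]), 'wrist_force': array([-0.6614549 ,  1.1600332 , -0.14965771]), 'wrist_torque': array([0.0415882 , 0.00753203, 0.03395425]), 'width': 0.09392420749413535}
```

View pics/t1.png

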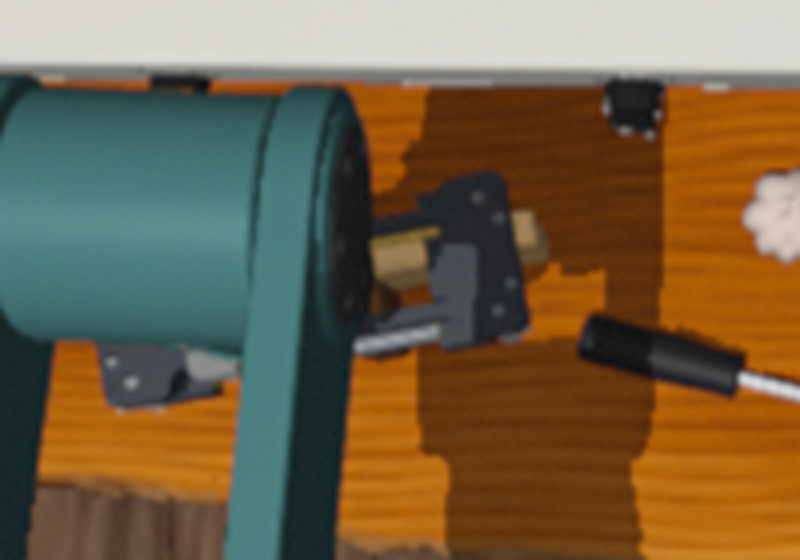

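View pics/s1.png

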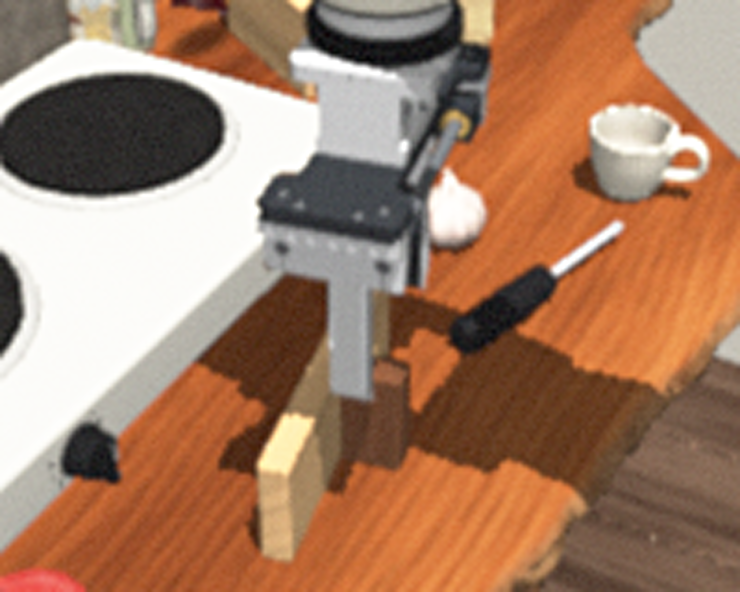

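The scene crop shows the fingers straddling the fin, clear of the board at about (355,395). I descend and close.

Emit:
move_arm(
  increments=[
    [[1, 0, -0.02, 0.15, 0, 0, 0], [1, 0, -0.02, 0.35, 0, 0, 0], [1, 0, -0.02, 0.52, 0, 0, 0], [1, 0, -0.02, 0.61, 0, 0, 0], [0.5, 0, -0.02, 0.61, 0, 0, 0], [0.3, 0, -0.02, 0.61, 0, 0, 0], [0.2, 0, -0.02, 0.61, 0, 0, 0], [0.1, 0, -0.02, 0.61, 0, 0, 0]],
  ],
)

```text
time: 2.78
tool_pos: [0.4382, 0.0484, 0.2253]
ee_rot: [3.141, -0.003, 0.209]
wrist_force: [0.6, 0.2, -0.0]
width: 0.071
```

Emit:
move_arm(
  increments=[
    [[0, 0, 0, 0, 0, 0, 0], [0, 0, 0, 0, 0, 0, 0], [0, 0, 0, 0, 0, 0, 0], [0, 0, 0, 0, 0, 0, 0], [0, 0, 0, 0, 0, 0, 0], [0, 0, 0, 0, 0, 0, 0]],
  ],
)

```text
time: 3.28
tool_pos: [0.4375, 0.0485, 0.2237]
ee_rot: [3.141, 0.0, 0.209]
wrist_force: [-0.8, -0.4, -0.1]
width: 0.0304
```

Emit:
move_arm(
  increments=[
    [[0, 0, 0, 0, 0, 0, 0], [0, 0, 0, 0, 0, 0, 0], [0, 0, 0, 0, 0, 0, 0], [0, 0, 0, 0, 0, 0, 0], [0, 0, 0, 0, 0, 0, 0], [0, 0, 0, 0, 0, 0, 0]],
  ],
)

```text
time: 3.78
tool_pos: [0.4375, 0.0486, 0.2236]
ee_rot: [-3.141, 0.0, 0.209]
wrist_force: [0.4, 1.9, -0.5]
width: 0.0199
```

Emit:
move_arm(
  increments=[
    [[0, 0, 0, -0.05, 0, 0, 0], [0, 0, 0, -0.2, 0, 0, 0], [0, 0, 0, -0.4, 0, 0, 0], [0, 0, 0, -0.6, 0, 0, 0], [0, 0, 0, -0.8, 0, 0, 0], [0, 0, 0, -0.8, 0, 0, 0], [0, 0, 0, -0.8, 0, 0, 0]],
  ],
)

```text
time: 4.37
tool_pos: [0.4377, 0.0484, 0.3042]
ee_rot: [3.141, -0.002, 0.209]
wrist_force: [-0.3, 0.4, -3.6]
width: 0.0194
```

Run:
```python
from h import *
p,d=robot.snapshot("scene"); cv2.imwrite("pics/s2.png",cv2.resize(p[150:310,200:400,::-1],None,fx=3.7,fy=3.7,interpolation=cv2.INTER_CUBIC))
o=robot.get_obs();print(o["tool_pos"],o["ee_rot"],o["width"],o["wrist_force"])
```

```text
[0.43719999 0.04843839 0.30281682] [3.14151484e+00 1.18261297e-03 2.08720699e-01] 0.019725423149320964 [-0.01071139 -0.34348857 -2.73454045]
```

View pics/s2.png

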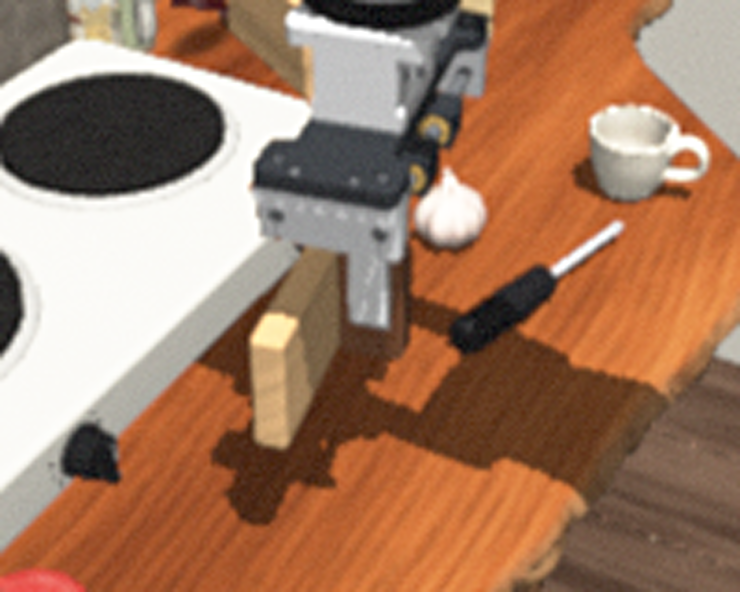

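Lifted: the board hangs clear of the worktop in the crop and the wrist takes about 3 N. I carry it over the garlic to a point 40 mm in front of the drawer.

Emit:
move_arm(
  increments=[
    [[0, 0, 0.15, -0.05, 0, 0, 0], [0, 0, 0.4, -0.15, 0, 0, 0], [0, 0, 0.65, -0.25, 0, 0, 0], [0, 0, 0.9, -0.25, 0, 0, 0], [0, 0, 1, -0.25, 0, 0, 0]],
  ],
)

```text
time: 4.83
tool_pos: [0.4583, -0.0516, 0.3271]
ee_rot: [3.141, 0.003, 0.206]
wrist_force: [0.7, 0.4, -2.3]
width: 0.0199
```

Emit:
move_arm(
  increments=[
    [[0, 0, 0.2, 0, 0, 0, 0.05], [0, 0, 0.4, 0, 0, 0, 0.1], [0, 0, 0.6, 0, 0, 0, 0.16], [0, 0, 0.8, 0, 0, 0, 0.21], [0, 0, 1, 0, 0, 0, 0.232]],
  ],
)

```text
time: 5.25
tool_pos: [0.4786, -0.1476, 0.3262]
ee_rot: [-3.14, 0.004, -0.159]
wrist_force: [-0.2, -0.1, -2.3]
width: 0.0199
```

Emit:
move_arm(
  increments=[
    [[0, 0.15, 0.2, 0, 0, 0, 0.05], [0, 0.32, 0.45, 0, 0, 0, 0.1], [0, 0.5, 0.7, 0, 0, 0, 0.15], [0, 0.5, 0.7, 0, 0, 0, 0.2], [0, 0.5, 0.7, 0, 0, 0, 0.232], [0, 0.5, 0.7, 0, 0, 0, 0.232], [0, 0.5, 0.7, 0, 0, 0, 0.232]],
  ],
)

```text
time: 5.83
tool_pos: [0.5173, -0.2237, 0.3265]
ee_rot: [-3.141, 0.004, -0.519]
wrist_force: [-0.1, -0.4, -2.8]
width: 0.0199
```

Emit:
move_arm(
  increments=[
    [[0, 0.2, 0.15, 0, 0, 0, 0], [0, 0.45, 0.35, 0, 0, 0, 0], [0, 0.68, 0.5, 0, 0, 0, 0], [0, 0.68, 0.5, 0.2, 0, 0, 0], [0, 0.68, 0.5, 0.5, 0, 0, 0], [0, 0.68, 0.5, 0.8, 0, 0, 0], [0, 0.68, 0.5, 0.9, 0, 0, 0], [0, 0.68, 0.5, 0.9, 0, 0, 0]],
  ],
)

```text
time: 6.5
tool_pos: [0.5503, -0.2998, 0.2336]
ee_rot: [-3.141, 0.01, -0.519]
wrist_force: [-0.2, 1.0, -2.8]
width: 0.0197
```

Run:
```python
from h import *
p,d=robot.snapshot("top"); np.savez("top3.npz",p=p,d=d);cv2.imwrite("pics/t3.png",cv2.resize(p[70:210,370:550,::-1],None,fx=4.2,fy=4.2,interpolation=cv2.INTER_CUBIC))
p,d=robot.snapshot("scene"); np.savez("scene3.npz",p=p,d=d);cv2.imwrite("pics/s3.png",cv2.resize(p[100:220,230:380,::-1],None,fx=5,fy=5,interpolation=cv2.INTER_CUBIC))
o=robot.get_obs();print(o["tool_pos"],o["ee_rot"],o["width"],o["wrist_force"])
```

```text
[ 0.55188038 -0.30092159  0.23911041] [ 3.14155263e+00 -1.59936378e-04 -5.19121989e-01] 0.02000071955222977 [ 0.10489366 -0.65103424 -2.95698088]
```

View pics/s3.png

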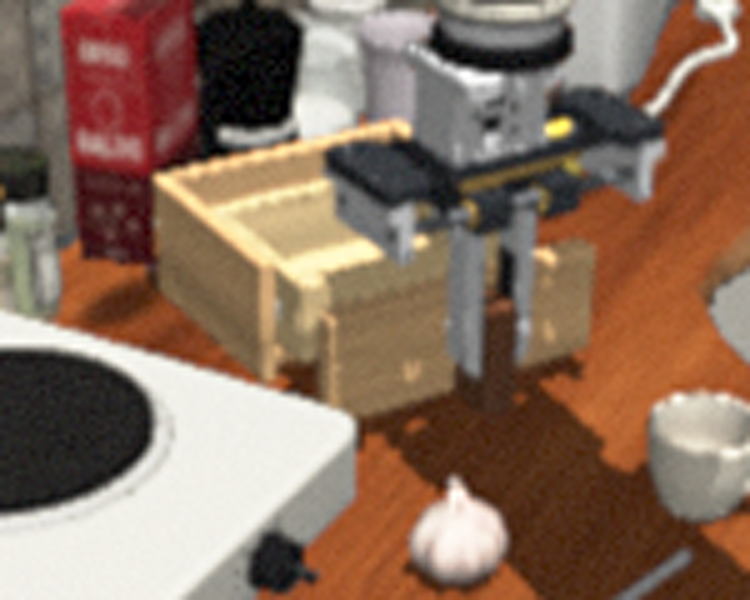

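View pics/t3.png

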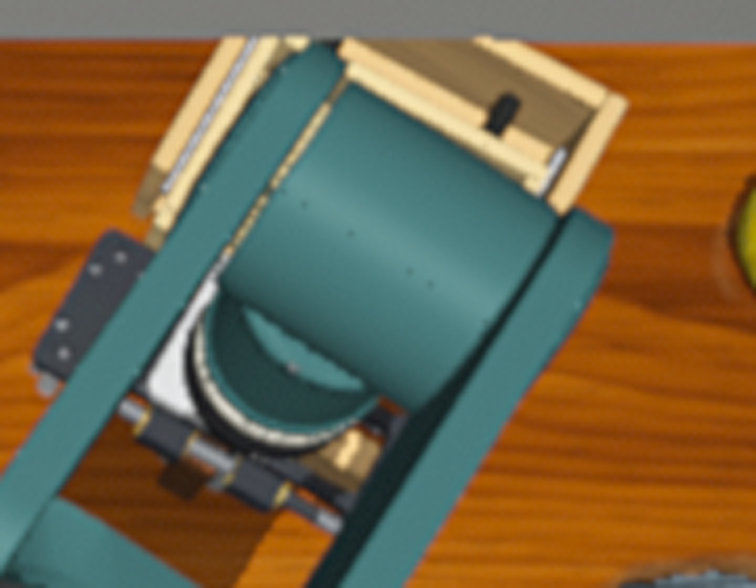

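The scene crop shows the board (front from (325,320) to (595,250)) standing before the box, level and parallel to it. I check its plane, tilt and centring from depth and rays.

Run:
```python
from h import *
a=np.load("scene3.npz");W=cloud("scene",a["d"])
full=lambda pts:(np.array(pts)+.5)/5-.5+np.array((230,100))
m=np.zeros((400,640),np.uint8)
for q in ([(345,325),(445,300),(445,385),(345,405)],[(540,275),(585,262),(585,335),(540,350)]):
    cv2.fillPoly(m,[full(q).round().astype(np.int32)],1)
P=W[m>0];P=P[~np.isnan(P[:,0])]
ax=np.array([np.cos(.52),-np.sin(.52)]);ay=np.array([np.sin(.52),np.cos(.52)])
F=np.array([.6195,-.3395]);Q=np.c_[(P[:,:2]-F)@ax,(P[:,:2]-F)@ay,P[:,2]]
A=np.c_[Q[:,1:],np.ones(len(Q))];k=np.ones(len(Q),bool)
for _ in range(4):
    r=np.linalg.lstsq(A[k],Q[k,0],rcond=None)[0];e=Q[:,0]-A@r;k=abs(e)<.006
print("board front plane cab frame: dx/dy %.3f dx/dz %.3f x0 %.4f"%(r[0],r[1],r[2]+r[1]*.045),k.sum(),e[k].std())
# y range/z range of depth points of board (x in -.075..-.03)
B=W[120:190,290:355].reshape(-1,3);b=np.c_[(B[:,:2]-F)@ax,(B[:,:2]-F)@ay,B[:,2]]
b=b[(b[:,0]>-.07)&(b[:,0]<-.035)&(b[:,2]<.09)&(b[:,2]>.008)]
print("y",np.percentile(b[:,1],[0,1,99,100]),"z",np.percentile(b[:,2],[0,1,99,100]))
# rays: board front lower corners & top-front corners
for nm,pts,z in(("top",[(330,322),(592,250)],.083),("bot",[(335,415),(592,340)],.015)):
    w=ray("scene",full(pts),z);print(nm,np.c_[(w[:,:2]-F)@ax,(w[:,:2]-F)@ay].round(4).tolist())
```

```text
board front plane cab frame: dx/dy -0.005 dx/dz -0.003 x0 -0.0595 513 0.0014892219250193307
y [-0.09230717 -0.08937458  0.08841844  0.08967169] z [0.01129473 0.01426346 0.08152238 0.08241388]
top [[-0.0645, 0.0917], [-0.0661, -0.0825]]
bot [[-0.0523, 0.0815], [-0.056, -0.0961]]
```

Square and centred: the plane is within 0.005, y runs -0.089 to 0.089, and the back is about 41 mm from the face. I lower 3 mm and approach.

Emit:
move_arm(
  increments=[
    [[0, 0.05, 0, 0.03, 0, 0, 0], [0, 0.15, 0, 0.03, 0, 0, 0], [0, 0.25, 0, 0.03, 0, 0, 0], [0, 0.32, 0, 0.03, 0, 0, 0], [0, 0.36, 0, 0.03, 0, 0, 0], [0, 0.36, 0, 0.03, 0, 0, 0], [0, 0.36, 0, 0.03, 0, 0, 0], [0, 0.36, 0, 0.03, 0, 0, 0]],
  ],
)

```text
time: 7.27
tool_pos: [0.5828, -0.319, 0.2359]
ee_rot: [3.142, -0.0, -0.52]
wrist_force: [-0.1, 0.8, -3.6]
width: 0.0199
```

Emit:
move_arm(
  increments=[
    [[0, 0.02, 0, 0, 0, 0, 0], [0, 0.04, 0, 0, 0, 0, 0], [0, 0.06, 0, 0, 0, 0, 0], [0, 0.08, 0, 0, 0, 0, 0], [0, 0.08, 0, 0, 0, 0, 0], [0, 0.08, 0, 0, 0, 0, 0]],
  ],
)

```text
time: 7.77
tool_pos: [0.5896, -0.3229, 0.2355]
ee_rot: [3.142, 0.002, -0.52]
wrist_force: [-4.1, 2.0, -1.1]
width: 0.0198
```

Emit:
move_arm(
  increments=[
    [[0, 0.015, 0, 0, 0, 0, 0], [0, 0.03, 0, 0, 0, 0, 0], [0, 0.045, 0, 0, 0, 0, 0], [0, 0.045, 0, 0, 0, 0, 0], [0, 0.045, 0, 0, 0, 0, 0], [0, 0.045, 0, 0, 0, 0, 0]],
  ],
)

```text
time: 8.27
tool_pos: [0.5932, -0.325, 0.2355]
ee_rot: [3.142, 0.003, -0.52]
wrist_force: [-5.4, 3.2, 0.1]
width: 0.0198
```

Run:
```python
from h import *
fs=[]
for i in range(4):
    p,d=robot.snapshot("scene");o=robot.get_obs();fs.append(o["wrist_force"])
fs=np.array(fs);ax=np.array([np.cos(.52),-np.sin(.52)]);ay=np.array([np.sin(.52),np.cos(.52)])
print("push",fs[:,:2]@ax,"fz",fs[:,2],o["tool_pos"],o["ee_rot"],o["width"],o["time"])
np.savez("scene4.npz",p=p,d=d);cv2.imwrite("pics/s4.png",cv2.resize(p[100:220,230:380,::-1],None,fx=5,fy=5,interpolation=cv2.INTER_CUBIC))
W=cloud("scene",d);F=np.array([.6195,-.3395])
B=W[105:190,290:365].reshape(-1,3);b=np.c_[(B[:,:2]-F)@ax,(B[:,:2]-F)@ay,B[:,2]]
k=(b[:,0]>-.025)&(b[:,0]<.012)&(b[:,2]<.09)&(b[:,2]>.008)&(abs(b[:,1])<.1);b=b[k]
print("y",np.percentile(b[:,1],[0,1,99,100]),"z",np.percentile(b[:,2],[0,1,99,100]))
f=b[(b[:,2]>.02)&(b[:,2]<.072)&(abs(b[:,1])>.03)]
A=np.c_[f[:,1:],np.ones(len(f))];k=np.ones(len(f),bool)
for _ in range(5):
    r=np.linalg.lstsq(A[k],f[k,0],rcond=None)[0];e=f[:,0]-A@r;k=abs(e)<.004
print("front plane",r,"x0",r[2]+r[1]*.045,k.sum())
```

```text
push [-5.1224037  -7.89358764 -8.26463771 -6.47992793] fz [ 1.04464837 -0.15930011 -0.0962405  -0.01317381] [ 0.5931552  -0.32495947  0.23550166] [ 3.14157637  0.00328618 -0.52012401] 0.01982652053444503 8.4667
y [-0.09269296 -0.09017812  0.07937193  0.0807184 ] z [0.01123427 0.01279404 0.08070785 0.08725473]
front plane [-0.0023052  -0.01153372 -0.00995601] x0 -0.010475024522751194 420
```

View pics/s4.png

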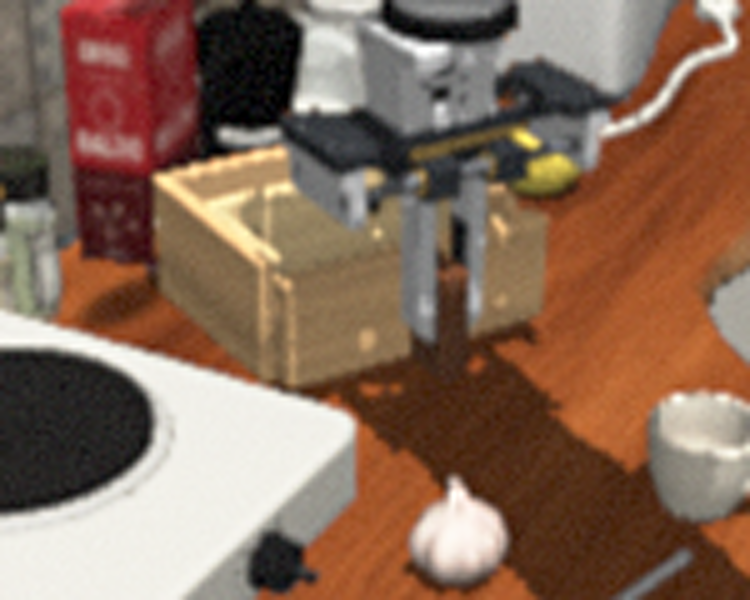

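The board is seated flush on the box, with its left end at crop (285,330) close in front of the cabinet side. The push is about 7 N and the drawer is 7.5 to 8 mm in, so I add a bit under 2 mm.

Emit:
move_arm(
  increments=[
    [[0, 0.01, 0, 0, 0, 0, 0], [0, 0.02, 0, 0, 0, 0, 0], [0, 0.02, 0, 0, 0, 0, 0], [0, 0.02, 0, 0, 0, 0, 0], [0, 0.02, 0, 0, 0, 0, 0], [0, 0.02, 0, 0, 0, 0, 0], [0, 0.02, 0, 0, 0, 0, 0]],
  ],
)

```text
time: 9.05
tool_pos: [0.5947, -0.3258, 0.2356]
ee_rot: [3.142, 0.004, -0.52]
wrist_force: [-7.3, 4.3, 0.8]
width: 0.0201
```

Run:
```python
from h import *
fs=[];ds=[]
for i in range(14):
    p,d=robot.snapshot("scene");o=robot.get_obs();fs.append(o["wrist_force"]);ds.append(d)
fs=np.array(fs);ax=np.array([np.cos(.52),-np.sin(.52)]);ay=np.array([np.sin(.52),np.cos(.52)])
q=fs[:,:2]@ax
print("push",q.mean(),q.std(),"lat",(fs[:,:2]@ay).mean(),"fz",fs[:,2].mean(),o["tool_pos"],o["ee_rot"],o["width"],o["time"])
d=np.median(ds,0)
W=cloud("scene",d);F=np.array([.6195,-.3395])
B=W[105:190,275:365].reshape(-1,3);b=np.c_[(B[:,:2]-F)@ax,(B[:,:2]-F)@ay,B[:,2]]
k=(b[:,0]>-.02)&(b[:,0]<.01)&(b[:,2]<.09)&(b[:,2]>.008)&(abs(b[:,1])<.1);b=b[k]
print("y",np.percentile(b[:,1],[0,1,99,100]),"z",np.percentile(b[:,2],[0,1,99,100]))
f=b[(b[:,2]>.02)&(b[:,2]<.072)&(abs(b[:,1])>.03)&(abs(b[:,1])<.085)]
A=np.c_[f[:,1:],np.ones(len(f))];k=np.ones(len(f),bool)
for _ in range(5):
    r=np.linalg.lstsq(A[k],f[k,0],rcond=None)[0];e=f[:,0]-A@r;k=abs(e)<.004
print("front plane",r,"x0",r[2]+r[1]*.045,k.sum())
```

```text
push -7.6836756340741506 0.5527156790727962 lat 0.20277713253755478 fz 1.0466853592293712 [ 0.59467713 -0.32583375  0.2355443 ] [ 3.1415863   0.00429338 -0.52014383] 0.019685616356450227 9.75
y [-0.09219179 -0.08928004  0.0875805   0.08796526] z [0.01183495 0.01310206 0.07957291 0.08016075]
front plane [ 7.59299322e-05  3.33914509e-03 -9.15624785e-03] x0 -0.009005986317527788 442
```

Run:
```python
from bench import robot
print(robot.close_job())
```

```text
the job is handed in; nothing more can be done
None
```

The drawer front is on the drawer box, and I handed the job in at about 9.8 s with the gripper still holding and pressing it. `close_job()` gave no verdict, so the result rests on my last checks.

I gripped it by the fin, lifted it, carried it over the garlic to the cabinet, and pressed it on in small steps.

| Check | Last reading | Target |
|---|---|---|
| Push on the drawer | 7.7 N average (spread 0.55 N) | about 8 N (5 to 12) |
| Drawer pushed in (from depth) | about 9 mm | about 10 mm (5.8 to 15.5) |
| Square and upright | within 0.005 rad | within 0.07 rad |
| Off centre | about 1 mm | within 7 mm |
| Lower edge height | 12 to 13 mm | 12 mm (within 6) |
| Top edge height | about 80 mm | 80 mm, level with the sides |
| Jaw opening on the fin | 19.7 mm | 20 mm fin |

- **Small disagreement:** the push reading and the drawer travel differ slightly, since 9 mm of travel would mean about 7.2 N. Both values are well inside their limits.
- **Upward force:** the wrist's vertical reading went from about -3 N while carrying to +1 N once seated. I took this to mean the drawer face is partly supporting the front.
- **Other objects:** the garlic, the mug and the visible part of the screwdriver looked unmoved in the last picture I viewed, just before the final 2 mm push. I did not measure their positions again.

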